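# Lock the loaded fitting clamp

### The arm

A 6-joint arm with a two-finger parallel gripper is mounted at the origin on the work surface. World frame = base frame: x ahead of the robot, y to its left, z up, the work surface at z = 0. Lengths are in m, angles in rad, forces in N, time in s.
With the tool pointing down it reaches from about 0.4 to 0.825 m from the base axis. Payload 7 kg.
Tool frame: the origin (TCP) lies at the very end of the fingers, on their centre line; the grasp point (between the pads) lies behind it (bot.grip_depth is the z of the grasp point in the tool frame, in m); z points along the fingers, y is the line along which they close (so a half turn about z gives the same grasp; the last joint's range is limited). The gripper opens to 85 mm and grips with 20 to 120 N. Pads are 22 mm wide; open, the fingers measure 114 mm over their backs; the gripper's body (76 mm by 85 mm) begins 54 mm behind the grasp point. The pads swing forward as they close: fully open they stand 13 mm farther back than shut.
Start: joints at [1.452, 0.359, 0.012, 0, -1.224, -0.288], TCP at [0.267, 0.62, 0.231] pointing down, gripper open.
Joint ranges: [-3.07, 3.07], [-1.43, 2.12], [-1.02, 1.25], [-3.03, 1.67], [-3.05, -0], [-3.03, 3.03]. Speed limits (rad/s): [2.39, 2.39, 3.01, 3.14, 3.14, 3.14].

### API

Orientations are given as a rotation vector (axis times angle).
In Python, from rig import sensors, cams, bot gives the robot as it stands. The module is installed in compiled form; this text tells all that it offers.
- The arm moves only by the shell command python3 -m creep 'ROWS'. ROWS is JSON, a list of rows, each a list of 7 numbers: the shift along the tool's x, y, z as a fraction of full scale, then the turn, a rotation vector about the tool's x, y, z as a fraction of full scale, then the closure, from 0 (fully open) to 1 (shut). A call has 1 to 12 rows; each row is the pose to reach, as a shift and turn from the pose commanded when the call began, along the tool's axes at that moment; what a row does not reach only later rows make up. Full scale, the value 1, is 60 cm for a shift and 0.5 rad for a turn. A row lasts 1/12 s, in which the tool goes at most 41.7 mm and 7.16 degrees, less where a joint would pass 70% of its speed; a pose out of reach is approached as far as the arm can. A call with a number of a shift or a turn outside -1 to 1 is refused whole. A call with a gripper value outside its range is refused whole. The fingers move at their own pace and stop on an object; the grip force is fixed at half the most. Time passes only in rows, so rows that repeat a pose let the fingers close. It gives the time, the measured TCP pose, the force, the opening and the grip force at its end, in the units of the state.
- sensors.observe(): the state, without advancing time (a new reading comes with each control period).
- cams.read_camera(name): name is "scene" or "top" or "wrist"; returns a dict with "img" (400x640x3 uint8, red, green, blue), "vfov" (degrees; the focal length in pixels is half the picture's height over the tangent of half this angle, whatever the lens; pixels are square), "cx", "cy" (the principal point, pixels), "rvec" (rotation vector, rad) and "tvec" (3), from world to camera coordinates, as OpenCV has them. Camera axes: x right, y down, z forward; pixel columns grow to the right and rows downward; lengths in m; the calibration is good to about 2 mm. A picture is of the moment at which its call begins. There is no depth.
- bot.finish_job(): hands the job in; it is judged then, once.
The state is a dict: "time_s": time; "joints": joint angles; "qvel": joint speeds; "joint_efforts": joint torques, N m; "tcp_pos": TCP position; "ee_rot": TCP orientation; "force": force on the tool from outside, world axes, zero at the start; "torque": the same for the moment, N m; "opening": opening from 0.0 (shut) to 1.0 (fully open); "gripper_force": force on a finger pad.
Only numpy, scipy, OpenCV 4.12 (cv2) and the standard library are available. Lean on these libraries where they do the work, as an engineer would, in place of code of your own. Each camera call takes 0.05 s, during which the arm holds its last target. There are 200 camera calls.

### The job

One of the two clamping stations on the green bench has a brass fitting standing in its socket; the other station's socket is empty. Turn the knob of the loaded station clockwise, seen from above, until it clicks past its detent and rests in the locked position by the green mark, then let go of it. Leave the empty station's knob alone.

Things in the scene. Friction and masses are not known exactly. Their poses are not given: they have to be found in the camera images.
- lock_grip (a point): Grip point of the LOADED station's knob, on its vertical turning axis, 67 mm above the bench. The black knob is a disc 44 mm across (top 44 mm above the bench) under an upright bar grip 46 mm long, 14 mm wide, bar top 81 mm above the bench. The point turns with it: z up, x along the bar, white pointer at its -x end. Pinch the bar across y. It sits on a blue housing, 74 mm square, top 36 mm.
- lock (a joint): Turn of the loaded station's knob, rad, growing clockwise from above. Starts near 0 (open, pointer at the white mark). A detent resists with up to 0.2 N m until its crest at 0.6; beyond, the knob snaps on to rest at 1.2 (69 degrees, green mark): locked. Let go before the crest, it springs back to 0. Hard stop at 1.3.
- spare_grip (a point): Same point on the EMPTY station's knob; a bystander. Both stations are alike: a fixed grey plate 200 x 100 x 12 mm, knob near one end, socket ring near the other, 95 mm from the knob's axis, towards +x of the point when the knob is at 0. Only the loaded one has a brass fitting in it (30 mm across, top 60 mm above the bench). A low steel jaw between knob and socket moves with the knob.
- spare (a joint): Turn of the empty station's knob, rad, same meaning and detent as the loaded one. Starts near 0 and must be left there.

How it is judged:
At the end, for the whole second after the job is handed in: The loaded station's knob rests past its detent in the locked position (more than 1.0 rad; it rests at 1.2), released and still, and the empty station's knob is still open (less than 0.25 rad) (value of joint lock above 1 rad and velocity of joint lock between -0.1 and 0.1 rad/s and value of joint spare below 0.25 rad); the robot touches nothing.
It fails at once if the empty station's knob is turned (more than 0.3 rad) (value of joint spare above 0.3 rad).
It also fails if it takes over 29 s, if anything falls off the work surface, if the arm or the gripper's body presses on something with over 40 N, if the wrist force passes 120 N, or if a joint passes its speed limit or range.

## Working session

There is one attempt and no reset: what is moved stays moved. The work goes in short steps, Python scripts to look and compute and a shell command to move; the robot and the scene stay as the last step left them, time stands still between calls to the robot, and variables do not carry over. Pictures are saved under pics/ and viewed, at most 10 in all, crops included, and the job is handed in when it is done.

```bash
mkdir -p pics; cat > h.py <<'E'
import numpy as np, cv2
from scipy.spatial.transform import Rotation as R
from rig import sensors, cams, bot
def ray(c,u,v,z):
    f=200/np.tan(np.radians(c["vfov"])/2)
    Rm=R.from_rotvec(c["rvec"]).as_matrix(); o=-Rm.T@np.array(c["tvec"])
    d=Rm.T@np.array([(u-c["cx"])/f,(v-c["cy"])/f,1]); return o+d*(z-o[2])/d[2]
def proj(c,p):
    f=200/np.tan(np.radians(c["vfov"])/2)
    q=R.from_rotvec(c["rvec"]).as_matrix()@np.array(p)+c["tvec"]; return q[:2]/q[2]*f+[c["cx"],c["cy"]]
E
python3 - <<'E'
from h import *
for n in("top","scene"):
    c=cams.read_camera(n); cv2.imwrite(f"pics/{n}1.png",c["img"][:,:,::-1]); print(n,c["vfov"],c["cx"],c["cy"],c["rvec"],c["tvec"])
print(sensors.observe(),bot.grip_depth)
E
```

```text
top 46.11171548973677 322.8821325658503 207.65160686110278 [ 2.18781842 -2.03651684  0.20377017] [-0.04770414  0.52356224  0.88176248]
scene 56.575986764831285 321.84917222574626 196.65283715630017 [ 2.18507318  0.98154984 -0.38348399] [-0.33040169 -0.19977117  1.12647982]
{'time_s': 0.1, 'joints': array([ 1.45212645e+00,  3.59274238e-01,  1.11614639e-02, -3.23544153e-04,
       -1.22410194e+00, -2.88096613e-01]), 'qvel': array([-0.00016614, -0.00021577,  0.00288811,  0.00121732,  0.00127887,
        0.00059779]), 'joint_efforts': array([-1.59014417e-03, -5.84764051e+01,  2.94107527e+01,  6.95457593e+00,
       -3.13486365e-03,  5.07386432e-06]), 'tcp_pos': array([0.26690933, 0.61951854, 0.23048598]), 'ee_rot': array([ 3.07539640e+00, -6.34430153e-01, -2.87500229e-04]), 'force': array([-0.13799758,  0.34674005, -0.15815879]), 'torque': array([ 0.02495807, -0.01156422,  0.09418893]), 'gripper_force': 0.0, 'opening': 1.0023296696276003} -0.0187
```

View pics/top1.png

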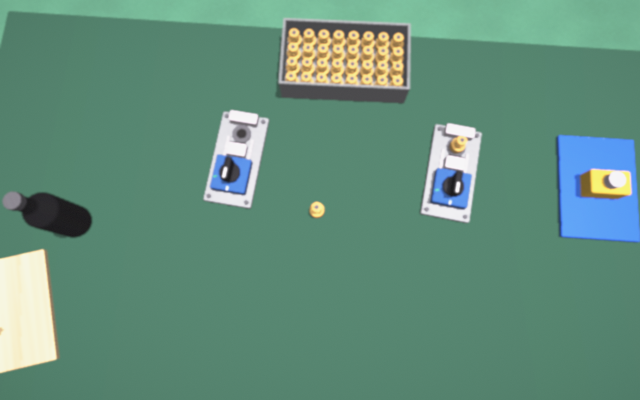

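View pics/scene1.png

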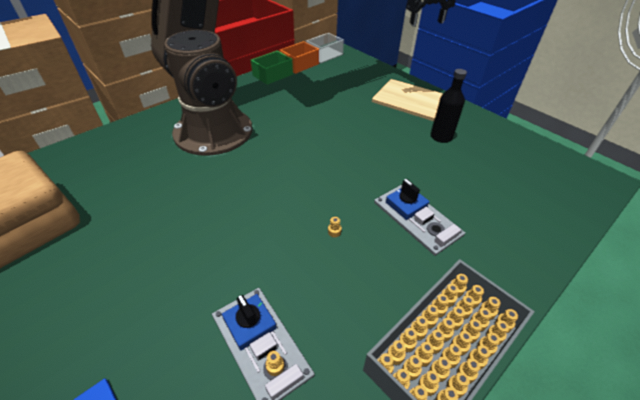

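The loaded station is the right one in the top view: knob near (456,184), fitting at (459,144). The empty one is on the left, knob near (228,170). I'll enlarge both views of the loaded knob.

```bash
python3 - <<'E'
from h import *
a=cv2.imread("pics/top1.png")[120:225,415:490]; b=cv2.imread("pics/scene1.png")[280:400,205:325]
a=cv2.resize(a,None,fx=5,fy=5,interpolation=2);b=cv2.resize(b,(420,420),interpolation=2)
o=np.zeros((525,795,3),np.uint8);o[:,:375]=a;o[:420,375:]=b;cv2.imwrite("pics/c1.png",o)
c=cams.read_camera("top")
for n,u,v,z in [("fit",459,143,.06),("corners",437,125,.012),("",481,129,.012),("",468,220,.012),("",422,213,.012)]: print(n,ray(c,u,v,z))
E
```

```text
fit [ 0.67724476 -0.27597329  0.06      ]
corners [ 0.73233528 -0.24152661  0.012     ]
 [ 0.73000401 -0.33602478  0.012     ]
 [ 0.52925953 -0.31025819  0.012     ]
 [ 0.53718053 -0.21508549  0.012     ]
```

View pics/c1.png

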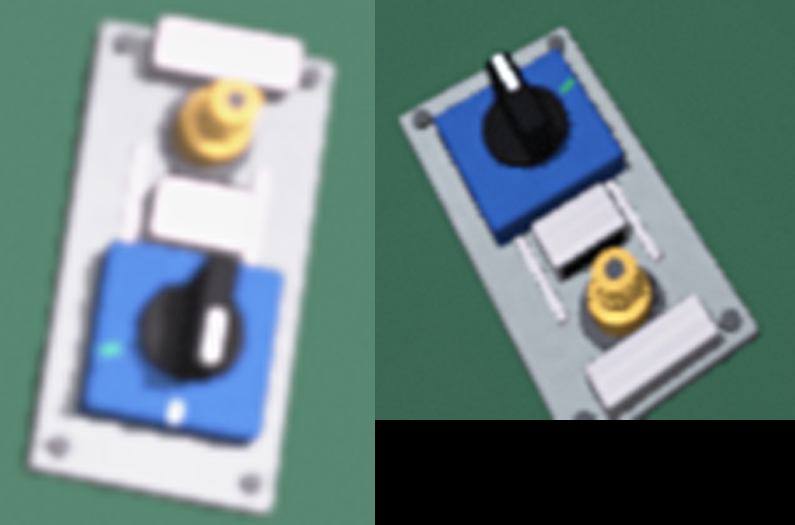

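```bash
python3 - <<'E'
from h import *
c=cams.read_camera("top")
P=lambda a,b,z: ray(c,415+a/5-.4,120+b/5-.4,z)
pl=[P(a,b,.012) for a,b in[(100,20),(335,65),(270,512),(30,465)]]
print(np.round(pl,3), [round(np.linalg.norm(pl[i]-pl[(i+1)%4]),3) for i in range(4)])
print("plate c",np.mean(pl,0)); d=(pl[0]+pl[1]-pl[2]-pl[3]); print("yaw",np.arctan2(d[1],d[0]))
print("disc",P(190,328,.044),"bar",P(219,313,.081),"fit",P(235,100,.06), "wm",P(177,411,.036),"gm",P(112,350,.036))
s=sensors.observe(); M=R.from_rotvec(s["ee_rot"]).as_matrix();print(M)
w=cams.read_camera("wrist");Rm=R.from_rotvec(w["rvec"]).as_matrix();print("cam in tool",M.T@(-Rm.T@w["tvec"]-s["tcp_pos"]),"view axis tool",M.T@Rm[2])
E
```

```text
[[ 0.735 -0.236  0.012]
 [ 0.722 -0.337  0.012]
 [ 0.525 -0.312  0.012]
 [ 0.538 -0.212  0.012]] [np.float64(0.102), np.float64(0.198), np.float64(0.1), np.float64(0.199)]
plate c [ 0.63001314 -0.27433777  0.012     ]
yaw -0.12604662737710554
disc [ 0.59239792 -0.26877988  0.044     ] bar [ 0.58917054 -0.27010938  0.081     ] fit [ 0.68487941 -0.28113629  0.06      ] wm [ 0.5594594 -0.2662349  0.036    ] gm [ 0.58304071 -0.23933023  0.036     ]
[[ 9.18369976e-01 -3.95722736e-01 -3.20760828e-04]
 [-3.95722852e-01 -9.18369426e-01 -1.01065106e-03]
 [ 1.05360666e-04  1.05508398e-03 -9.99999438e-01]]
cam in tool [ 8.09775211e-02  5.23819276e-05 -1.41959695e-01] view axis tool [-3.11985494e-01 -1.66998399e-04  9.50086851e-01]
```

Disc, bar, fitting (94 mm away) and plate all agree: axis about (0.591,-0.2695), yaw -0.126. Moving halfway.

```bash
python3 -m creep '[[0.54,0.57,0,0,0,0,0],[0.54,0.57,0,0,0,0,0],[0.54,0.57,0,0,0,0,0],[0.54,0.57,0,0,0,0,0],[0.54,0.57,0,0,0,0,0],[0.54,0.57,0,0,0,0,0],[0.54,0.57,0,0,0,0,0],[0.54,0.57,0,0,0,0,0],[0.54,0.57,0,0,0,0,0],[0.54,0.57,0,0,0,0,0],[0.54,0.57,0,0,0,0,0],[0.54,0.57,0,0,0,0,0]]'
cat > go.py <<'E'
from h import *
import sys
def go(x,y,z,yaw):
    s=sensors.observe(); M=R.from_rotvec(s["ee_rot"]).as_matrix()
    T=R.from_euler("z",yaw)*R.from_rotvec([np.pi,0,0])
    print("tcp",s["tcp_pos"],"yaw",np.arctan2(M[1,0],M[0,0]),"t",s["time_s"])
    print("shift",np.round(M.T@([x,y,z]-s["tcp_pos"])/.6,4),"turn",np.round((R.from_matrix(M.T)*T).as_rotvec()/.5,4))
go(*map(float,sys.argv[1:]))
E
python3 go.py 0.591 -0.2695 0.17 -0.126
```

```text
time_s: 1.25
tcp_pos: [0.4296, 0.1736, 0.2315]
ee_rot: [3.076, -0.638, 0.0]
force: [-1.3, -0.1, -0.4]
opening: 0.999
gripper_force: 0.0
tcp [0.42964575 0.17356385 0.23154749] yaw -0.40879285193003984 t 1.25
shift [0.5403 0.5707 0.1027] turn [ 2.000e-04 -2.000e-04 -5.656e-01]
```

```bash
python3 -m creep '[[0.54,0.571,0.1,0,0,-0.566,0],[0.54,0.571,0.1,0,0,-0.566,0],[0.54,0.571,0.1,0,0,-0.566,0],[0.54,0.571,0.1,0,0,-0.566,0],[0.54,0.571,0.1,0,0,-0.566,0],[0.54,0.571,0.1,0,0,-0.566,0],[0.54,0.571,0.1,0,0,-0.566,0],[0.54,0.571,0.1,0,0,-0.566,0],[0.54,0.571,0.1,0,0,-0.566,0],[0.54,0.571,0.1,0,0,-0.566,0],[0.54,0.571,0.1,0,0,-0.566,0],[0.54,0.571,0.1,0,0,-0.566,0]]' >/dev/null
python3 -m creep '[[0,0,0,0,0,0,0],[0,0,0,0,0,0,0],[0,0,0,0,0,0,0]]'
python3 go.py 0.591 -0.2695 0.049 -0.126
python3 - <<'E'
from h import *
c=cams.read_camera("wrist"); cv2.imwrite("pics/w1.png",c["img"][:,:,::-1])
for p in [(.591,-.2695,.081),(.568,-.2666,.081),(.614,-.2724,.081)]: print(proj(c,p))
E
```

```text
time_s: 2.5
tcp_pos: [0.5909, -0.2652, 0.1709]
ee_rot: [-3.135, 0.195, 0.001]
force: [-0.2, -0.3, 0.7]
opening: 1.004
gripper_force: 0.0
tcp [ 0.59091717 -0.26520271  0.17087911] yaw -0.12451447851016688 t 2.5
shift [0.0012 0.0071 0.2031] turn [-0.0004  0.0018  0.003 ]
[321.94605587 201.35975224]
[321.78955759 225.96701024]
[322.11208915 175.25324224]
```

View pics/w1.png

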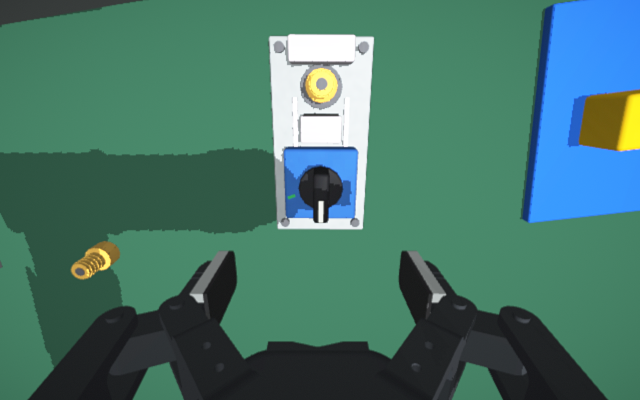

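The wrist view shows the knob bar straight ahead at (321,200), pointer end at about (321,222) versus a predicted (322,226). That agrees to about 2 mm along the bar and under 1 mm across it. Descending.

```bash
python3 -m creep '[[0.003,0.007,0.05,0,0,0,0],[0.003,0.007,0.1,0,0,0,0],[0.003,0.007,0.15,0,0,0,0],[0.003,0.007,0.18,0,0,0,0],[0.003,0.007,0.2,0,0,0,0],[0.003,0.007,0.2,0,0,0,0],[0.003,0.007,0.2,0,0,0,0],[0.003,0.007,0.2,0,0,0,0]]'
python3 go.py 0.592 -0.2697 0.049 -0.126
```

```text
time_s: 3.22
tcp_pos: [0.5938, -0.2694, 0.0532]
ee_rot: [3.135, -0.193, 0.004]
force: [-0.9, 1.0, 0.5]
opening: 1.002
gripper_force: 0.0
tcp [ 0.593839   -0.26944187  0.05315117] yaw -0.12266638295936645 t 3.2167
shift [-0.003   0.0008  0.0069] turn [ 0.0009 -0.0051  0.0067]
```

```bash
python3 -m creep '[[-0.002,0.001,0.004,0,0,0.006,0],[-0.002,0.001,0.004,0,0,0.006,1],[-0.002,0.001,0.004,0,0,0.006,1],[-0.002,0.001,0.004,0,0,0.006,1],[-0.002,0.001,0.004,0,0,0.006,1],[-0.002,0.001,0.004,0,0,0.006,1],[-0.002,0.001,0.004,0,0,0.006,1],[-0.002,0.001,0.004,0,0,0.006,1],[-0.002,0.001,0.004,0,0,0.006,1],[-0.002,0.001,0.004,0,0,0.006,1]]'
python3 go.py 0.592 -0.2697 0.049 -0.126
```

```text
time_s: 4.05
tcp_pos: [0.5916, -0.2686, 0.0493]
ee_rot: [-3.134, 0.199, -0.0]
force: [-1.1, 9.3, 5.6]
opening: 0.159
gripper_force: 59.0
tcp [ 0.59156061 -0.2686      0.04931365] yaw -0.1265645940322794 t 4.05
shift [0.001  0.0017 0.0005] turn [-0.0027 -0.0003 -0.0011]
```

Gripped the bar (13.5 mm). Turning clockwise (+z of tool).

```bash
python3 -m creep '[[0,-0.001,0,0,0,0.1,1],[0,-0.001,0,0,0,0.25,1],[0,-0.001,0,0,0,0.4,1],[0,-0.001,0,0,0,0.55,1],[0,-0.001,0,0,0,0.7,1],[0,-0.001,0,0,0,0.85,1],[0,-0.001,0,0,0,1,1],[0,-0.001,0,0,0,1,1],[0,-0.001,0,0,0,1,1]]'
python3 go.py 0.592 -0.2692 0.049 -1.326
```

```text
time_s: 4.8
tcp_pos: [0.5915, -0.2685, 0.0493]
ee_rot: [-2.988, 0.968, 0.0]
force: [-1.4, 6.7, 5.7]
opening: 0.155
gripper_force: 58.9
tcp [ 0.59147983 -0.26848737  0.04931697] yaw -0.6267933328041863 t 4.8
shift [0.0014 0.0005 0.0005] turn [-1.0000e-03  1.3000e-03  1.3984e+00]
```

```bash
python3 -m creep '[[0,0,0,0,0,0.15,1],[0,0,0,0,0,0.3,1],[0,0,0,0,0,0.45,1],[0,0,0,0,0,0.6,1],[0,0,0,0,0,0.75,1],[0,0,0,0,0,0.9,1],[0,0,0,0,0,1,1],[0,0,0,0,0,1,1],[0,0,0,0,0,1,1]]'
python3 -m creep '[[0,0,0,0,0,0.15,1],[0,0,0,0,0,0.3,1],[0,0,0,0,0,0.4,1],[0,0,0,0,0,0.4,1],[0,0,0,0,0,0.4,1]]'
python3 go.py 0.592 -0.2692 0.049 -1.326
```

```text
time_s: 5.55
tcp_pos: [0.5915, -0.2684, 0.0493]
ee_rot: [-2.655, 1.678, 0.001]
force: [-1.1, 6.6, 5.9]
opening: 0.157
gripper_force: 59.0
time_s: 5.97
tcp_pos: [0.5915, -0.2684, 0.0493]
ee_rot: [-2.475, 1.934, 0.001]
force: [-0.4, 7.2, 5.4]
opening: 0.154
gripper_force: 59.0
tcp [ 0.59153187 -0.26835305  0.04932934] yaw -1.3268379501779815 t 5.9667
shift [ 0.0016 -0.0004  0.0005] turn [-0.0007  0.0018 -0.0017]
```

Turned 1.2 rad with the grip intact. Releasing, then retreating straight up.

```bash
python3 -m creep '[[0,0,0,0,0,0,0],[0,0,0,0,0,0,0],[0,0,0,0,0,0,0],[0,0,0,0,0,0,0],[0,0,0,0,0,0,0],[0,0,0,0,0,0,0],[0,0,0,0,0,0,0],[0,0,0,0,0,0,0]]'
python3 -m creep '[[0,0,-0.05,0,0,0,0],[0,0,-0.1,0,0,0,0],[0,0,-0.16,0,0,0,0],[0,0,-0.22,0,0,0,0],[0,0,-0.25,0,0,0,0],[0,0,-0.25,0,0,0,0],[0,0,-0.25,0,0,0,0],[0,0,-0.25,0,0,0,0]]'
python3 - <<'E'
from h import *
c=cams.read_camera("wrist"); d=cams.read_camera("scene")["img"]
o=np.zeros((600,640,3),np.uint8);o[:400]=c["img"]
o[400:,:200]=cv2.resize(d[280:400,205:325],(200,200));o[400:,200:400]=cv2.resize(d[160:260,370:470],(200,200))
cv2.imwrite("pics/w2.png",o[:,:,::-1])
E
```

```text
time_s: 6.63
tcp_pos: [0.5913, -0.2696, 0.0489]
ee_rot: [2.475, -1.935, -0.0]
force: [-0.2, -0.4, -0.8]
opening: 1.001
gripper_force: 0.0
time_s: 7.3
tcp_pos: [0.5909, -0.2693, 0.1983]
ee_rot: [-2.475, 1.935, 0.001]
force: [-0.5, 0.0, -0.3]
opening: 0.999
gripper_force: 0.0
```

View pics/w2.png

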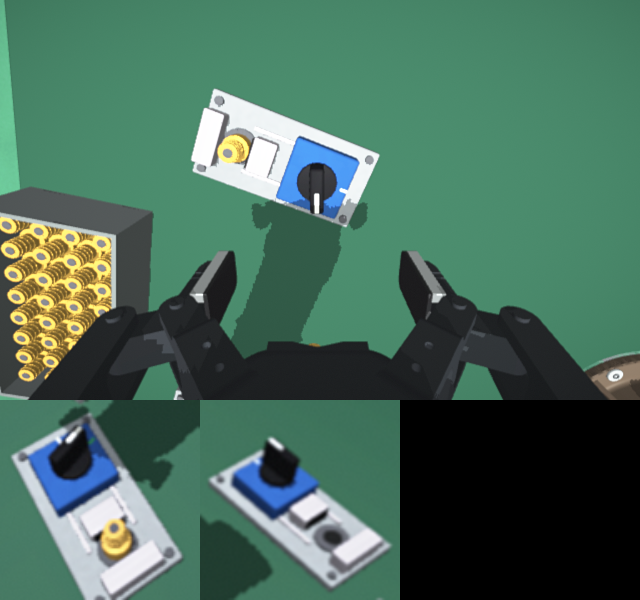

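The wrist view shows the loaded knob's pointer at (317,203), in line with the tool and over the green mark, about 69° from the white mark at (345,190), with its jaw moved up to the fitting. The empty station looks unchanged and the gripper is clear.

```bash
python3 -c "
from rig import bot
print(bot.finish_job())"
```

```text
the job is handed in; nothing more can be done
None
```

I turned the loaded station's knob clockwise past its detent to the green mark and released it, left the empty station's knob alone, and handed the job in at about 7.4 s; no verdict was returned.

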